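# Lock the objective carousel at its index

## Task

Lock the objective carousel at its index position. First stand the locking pin in the guide block above the platter's rim and let go of it, so that it rides on the ring round the platter; then turn the platter anticlockwise (seen from above) by pushing gently on one of its upright posts until the pin drops fully into the ring's slot, and keep pressing the post lightly against the pin for a moment (about 5 N, never as much as 20 N) to make sure that it is locked. Let go, with the pin left in and the bystanders left alone.

Things in the scene. Friction and masses are not known exactly. Their poses are not given: they have to be found in the camera images.
- carousel: fixed stand of the carousel: dark round foot 150 mm across with a spindle, and on its +x side an upright bar carrying an aluminium guide block. Origin on the table at the platter's axis, z up, x towards the guide. The guide block (66 mm radial, 34 mm wide, underside 48 mm and top 78 mm above the table) overhangs the rim from 71 mm outwards.
- guide (a point): centre of the mouth of the guide block's vertical through bore, at the block's top face: 88 mm from the axis along the stand's x, 78 mm above the table. Bore 11.5 mm wide, 30 mm long, mouth chamfered by 3 mm; it opens 6 mm above the ring's top
- platter: grey platter 149 mm across, 12 mm thick, top 42 mm above the table, turning freely (under 1 N at a post) about its origin (underside centre). Clamped flush round it, and turning with it: an aluminium ring 210 mm across with one radial slot, 12 mm wide, open at the rim. The clamping differs: the slot lies within 0.14 rad of the platter's x axis, which starts 0.5 to 1.15 rad clockwise of the guide
- post0 (a point): centre of the top of the first of three upright steel posts on the platter: 12 mm thick, 42 mm tall above the platter (foot flange 18 mm wide, 4 mm high), 64 mm from the axis, 120 degrees anticlockwise of the platter's x axis seen from above. Objectives and a lens tube up to 56 mm tall stand fixed between the posts, 30 mm from the axis
- post1 (a point): same, post 210 degrees anticlockwise of the platter's x axis
- post2 (a point): same, post 300 degrees anticlockwise of the platter's x axis
- pin: loose steel locking pin, 72 mm long, 50 to 90 g: shaft 9 mm thick, 46 mm long with a chamfered foot, and a round dark head 22 mm thick and 26 mm tall. Origin at the foot, z along the pin to the head. Riding on the ring its foot is 36 mm below the guide's mouth, its head 10 mm above the block; dropped into the slot it falls 10 mm further until the head sits on the guide block.
- pin_head (a point): centre of the pin's head, 59 mm above its foot
- pin_stand: fixed black parking block, 50 x 50 x 44 mm, with one blind hole 11.5 mm wide and 34 mm deep in which the pin stands, its head 12 mm above the block; origin under its centre
- filter_cube: bystander: black filter cube 34 x 34 x 36 mm; leave it alone
- oil_dropper: bystander: brown dropper bottle 25 mm across, 70 mm tall; leave it alone
- petri_dish: bystander: petri dish 55 mm across, 12 mm high; leave it alone
- coverslip_box: bystander: clear box 30 x 30 x 14 mm; leave it alone
Things that resemble listed ones, but are neither listed nor needed, are in the scene too. What is meant by the pin is not blue or turquoise, and is the smaller of those in its own colour.

How it is judged (in metres and radians):
On the way, in this order (a step that is already met when the one before it is completed fails the run):
1. the pin stands in the guide's bore, let go, riding on the ring, not yet in the slot (horizontal distance between pin and guide below 0.004 m and z of pin in the frame of guide between -0.04 and -0.032 m and contact force between the fingers and pin below 0.1 N), for 0.2 s.
2. the pin has dropped into the slot and the fingers press the platter against it with more than 2.5 N (z of pin in the frame of guide between -0.05 and -0.043 m and horizontal distance between pin and guide below 0.005 m and angle between pin's own z axis and vertical below 0.15 rad and contact force between the fingers and pin below 0.1 N and contact force between the fingers and platter above 2.5 N), for 0.2 s.
At the end, for the whole second after the job is handed in: The pin stands in the guide's bore (its foot within 5 mm of the middle, tilted less than 0.15 rad), dropped into the slot with its foot 43 mm or more below the guide's mouth (seated: 46 mm), all at rest (z of pin in the frame of guide between -0.05 and -0.043 m and horizontal distance between pin and guide below 0.005 m and angle between pin's own z axis and vertical below 0.15 rad and linear speed of pin below 0.01 m/s and angular speed of platter below 0.03 rad/s); the robot touches nothing.
It fails at once if the fingers push the platter with more than 20 N (contact force between the fingers and platter above 20 N).
It fails at once if the filter_cube is moved more than 25 mm (distance of filter_cube from where it was at the start of the episode above 0.025 m).
It fails at once if the oil_dropper is moved more than 25 mm (distance of oil_dropper from where it was at the start of the episode above 0.025 m).
It fails at once if the petri_dish is moved more than 25 mm (distance of petri_dish from where it was at the start of the episode above 0.025 m).
It fails at once if the coverslip_box is moved more than 25 mm (distance of coverslip_box from where it was at the start of the episode above 0.025 m).
It also fails if it takes over 67 s, if anything falls off the work surface, if the arm or the gripper's body presses on something with over 40 N, if the wrist force passes 120 N, or if a joint passes its speed limit or range.

## Robot

A 6-joint arm with a two-finger parallel gripper is mounted at the origin on a cart in front of the work surface, level with it; the furniture and walls round the work are solid. World frame = base frame: x ahead of the robot, y to its left, z up, the work surface at z = 0. Lengths are in m, angles in degrees, forces in N, time in s.
With the tool pointing down it reaches from about 0.3 to 0.95 m from the base axis. Payload 3.1 kg.
Tool frame: the origin (TCP) lies on the centre line of the jaws, within the pads' length; the fingertips stand 8 mm ahead of it and the grasp point (between the pads) lies 11 mm behind it; z points along the fingers, y is the line along which they close (so a half turn about z gives the same grasp; the last joint's range is limited). The gripper opens to 85 mm and grips with 20 to 120 N. Pads are 22 mm wide; open, the fingers measure 114 mm over their backs; the gripper's body (76 mm by 85 mm) begins 54 mm behind the grasp point. The pads swing forward as they close: fully open they stand 13 mm farther back than shut.
Start: joints at [65.678, 17.653, 93.61, -0, 68.738, -3.994], TCP at [0.217, 0.586, 0.239] pointing down, gripper open.
Joint ranges: [-175.34, 175.34], [-45.06, 112.39], [2.9, 150.54], [-68.45, 248.45], [3.09, 151.38], [-168.51, 168.51]. Speed limits (degrees/s): [159.86, 159.86, 180, 180, 180, 180].

## Interface

Orientations are given as [roll, pitch, yaw] about the fixed x, y, z axes, in that order (R = Rz(yaw) Ry(pitch) Rx(roll)).
In Python, from cell import * gives the robot as it stands.
- The arm moves only by the tool jog_arm, never from a script. Its argument "steps" is a list of rows, each an object with "linear": the shift along the world's x, y, z in units of 25 mm (1.0 is 25 mm), a list of three; "turn": the turn about the world's z in units of 10 degrees (1.0 is 10 degrees). In form: [{"linear": [dx, dy, dz], "turn": turn}, ...]. A call has 1 to 5 rows; each row shifts and turns the commanded pose from where the row before left it; what a row does not reach is not made up. A row lasts 1/8 s, in which the tool goes at most 62.5 mm and 10.7 degrees, less where a joint would pass 70% of its speed; a pose out of reach is approached as far as the arm can. A call is refused whole if a number of a shift passes 1 or a number of a turn 1, either way. A call with a gripper value outside its range is refused whole. "claw" is the finger opening in mm, from 0 to 85.4, set as the call begins (left out, the last holds). The fingers move at their own pace and stop on an object; the grip force is fixed at half the most. Time passes only in rows, so rows that do not move let the fingers close. It gives the time, the measured TCP pose, the force, the opening and the grip force at its end, in the units of the state.
- sense(): the state, without advancing time (a new reading comes with each control period).
- grab_frame(name): name is "side" or "top" or "wrist"; returns a dict with "color" (480x640x3 uint8, red, green, blue), "fx", "fy", "cx", "cy" (pixels), "dist" ([k1, k2, p1, p2, k3] as OpenCV has them; the pictures are not rectified), "origin" and "attitude" of the camera in the world; the wrist camera has in their place "mount" (4x4, takes a point from camera to tool coordinates, whose origin is the TCP and whose axes are the flange's). Camera axes: x right, y down, z forward; pixel columns grow to the right and rows downward; lengths in m; the calibration is good to about 2 mm. A picture is of the moment at which its call begins: read the wrist's pose just before it. There is no depth.
- close_job(): hands the job in; it is judged then, once.
The state is a dict: "time_s": time; "joint_pos": joint angles; "joint_velocities": joint speeds; "joint_torque": joint torques, N m; "ee_pos": TCP position; "ee_rot": TCP orientation; "force": force on the tool from outside, world axes, zero at the start; "ft_torque": the same for the moment, N m; "finger_gap": finger opening in m; "grip_force": force on a finger pad.
Only numpy, scipy, OpenCV 4.12 (cv2) and the standard library are available. Lean on these libraries where they do the work, as an engineer would, in place of code of your own. Each camera call takes 0.05 s, during which the arm holds its last target. There are 200 camera calls.

## Working session

There is one attempt and no reset: what is moved stays moved. The work goes in short steps, Python scripts to look and compute and a tool call to move; the robot and the scene stay as the last step left them, time stands still between calls to the robot, and variables do not carry over. Pictures are saved under pics/ and viewed, at most 10 in all, crops included, and the job is handed in when it is done.

Besides the shell and the picture viewer there is one more tool, called after ">>>" by a JSON object that holds its "method" and its "body", one argument or row to a line. jog_arm: Moves the arm, as the interface text tells. Its arguments: {"type":"object","properties":{"steps":{"type":"array","items":{"type":"object","properties":{"linear":{"type":"array","items":{"type":"number"}},"turn":{"type":"number"}}}},"claw":{"type":"number"}},"required":["steps"]}

```bash
ls; mkdir -p pics; python3 - <<'E'
from cell import *
import cv2,pickle
s=sense();print(s['time_s'],s['ee_pos'],s['ee_rot'],s['force'])
F={}
for n in ['side','top']:
    f=grab_frame(n);F[n]=f
    cv2.imwrite(f'pics/{n}0.png',f['color'][:,:,::-1])
    print(n,{k:v for k,v in f.items() if k!='color'})
pickle.dump(F,open('f0.pkl','wb'))
E
```

```text
pics
0.0 [0.21682698 0.585315   0.23803322] [-1.79866728e+02 -9.04835616e-03  1.59670242e+02] [-0.32595405  0.12421166 -0.30301067]
side {'fx': 516.0571389744506, 'fy': 516.0571389744506, 'cx': 317.2730208658065, 'cy': 236.29534130566356, 'dist': array([-0.00685313,  0.        ,  0.        ,  0.        ,  0.        ]), 'origin': array([ 0.45250184, -1.07498949,  0.55553874]), 'attitude': array([-120.49613738,   -0.75751143,   -4.07696629])}
top {'fx': 546.2727855955977, 'fy': 546.2727855955977, 'cx': 327.21269475825244, 'cy': 247.39735212030803, 'dist': array([-0.03048405,  0.        ,  0.        ,  0.        ,  0.        ]), 'origin': array([ 0.33385591, -0.25735379,  1.06444006]), 'attitude': array([-170.06253081,   -0.88150098,  -89.61666161])}
```

View pics/side0.png

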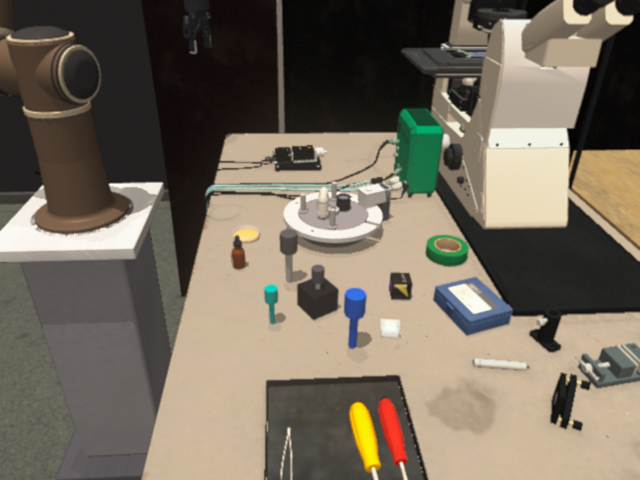

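View pics/top0.png

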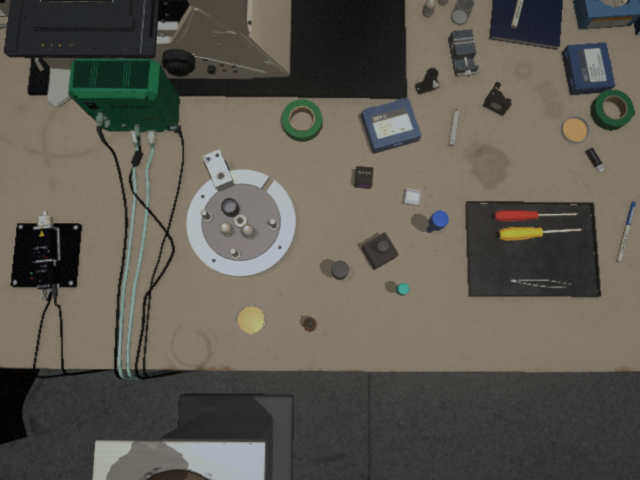

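The side view shows four pin-like things: a grey one standing alone (289,250), a grey one in the black block (318,280), a blue one (355,310) and a turquoise one (270,300). In the top view these are at (340,270), (380,245), (438,220) and (403,289). The carousel is at (242,222) in the top view, its guide at (217,168) and the slot near (268,183). Blue and turquoise are excluded, and I expect the pin to be the smaller grey one in the block. I'll check that in a close crop.

```bash
cat > h.py <<'E'
import numpy as np,cv2
from scipy.spatial.transform import Rotation as R
def pose(f): return np.array(f['origin']),R.from_euler('xyz',f['attitude'],degrees=True).as_matrix()
def K(f): return np.array([[f['fx'],0,f['cx']],[0,f['fy'],f['cy']],[0,0,1.]])
def ray(f,uv,wp=None):
    o,M=pose(f) if wp is None else wp
    u=cv2.undistortPoints(np.array([[uv]],float),K(f),f['dist'])[0,0]
    return o,M@np.array([u[0],u[1],1.])
def onz(f,uv,z,wp=None):
    o,d=ray(f,uv,wp); return o+d*(z-o[2])/d[2]
def proj(f,P,wp=None):
    o,M=pose(f) if wp is None else wp
    rv=cv2.Rodrigues(M.T)[0]
    return cv2.projectPoints(np.array(P,float).reshape(-1,1,3),rv,-M.T@o,K(f),f['dist'])[0][:,0]
def wristpose(f,s):
    T=np.eye(4);T[:3,:3]=R.from_euler('xyz',s['ee_rot'],degrees=True).as_matrix();T[:3,3]=s['ee_pos']
    W=T@f['mount'];return W[:3,3],W[:3,:3]
E
python3 - <<'E'
import pickle,cv2,numpy as np
from h import *
F=pickle.load(open('f0.pkl','rb'))
t=F['top'];s=F['side']
a=cv2.resize(t['color'][140:300,170:430],None,fx=3,fy=3,interpolation=cv2.INTER_CUBIC)
b=cv2.resize(s['color'][170:340,225:425],None,fx=3,fy=3,interpolation=cv2.INTER_CUBIC)
cv2.imwrite('pics/top1.png',a[:,:,::-1]);cv2.imwrite('pics/side1.png',b[:,:,::-1])
# ring ellipse
g=t['color'].astype(int)
m=((g.min(2)>150)).astype(np.uint8); m[:, :170]=0;m[:,310:]=0;m[:140]=0;m[300:]=0
n,l,st,c=cv2.connectedComponentsWithStats(m)
print(st)
i=1+np.argmax(st[1:,4]);cn=max(cv2.findContours((l==i).astype(np.uint8),cv2.RETR_EXTERNAL,cv2.CHAIN_APPROX_NONE)[0],key=len)[:,0]
W=np.array([onz(t,p,0.042)[:2] for p in cn.astype(float)])
# robust circle r=.105
from scipy.optimize import least_squares
r=least_squares(lambda q:np.hypot(W[:,0]-q[0],W[:,1]-q[1])-q[2],[*W.mean(0),.105],loss='soft_l1',f_scale=.001)
print('carousel',r.x)
for n,p,z in [('blockpin',(380,245),.056),('free',(340,270),.072)]: print(n,onz(t,p,z))
E
```

```text
[[     0      0    640    480 302786]
 [   186    150    110    126   4316]
 [   204    158      1      2      2]
 [   205    161      1      1      1]
 [   203    212      3      3      8]
 [   235    216     11     11     38]
 [   271    220      4      4     11]
 [   222    224      4      4     13]
 [   245    226      4      4     14]
 [   231    249      4      4     11]]
carousel [ 0.56237813 -0.10533926  0.1021616 ]
blockpin [ 0.51616206 -0.37086221  0.056     ]
free [ 0.46603071 -0.29517139  0.072     ]
```

View pics/top1.png

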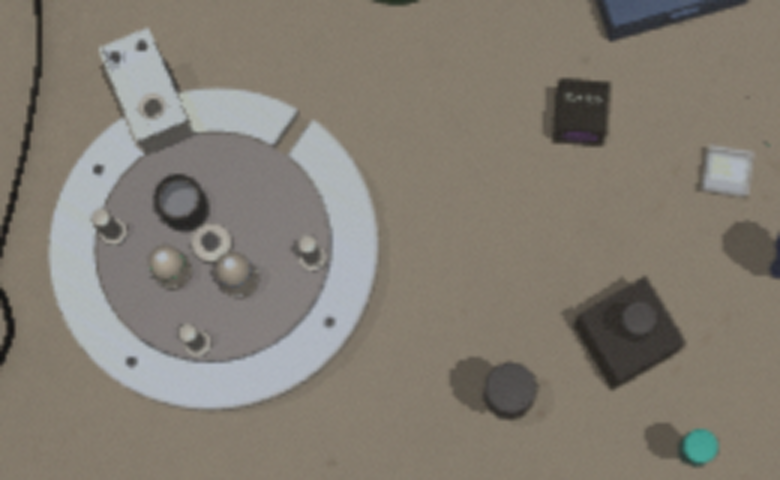

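View pics/side1.png

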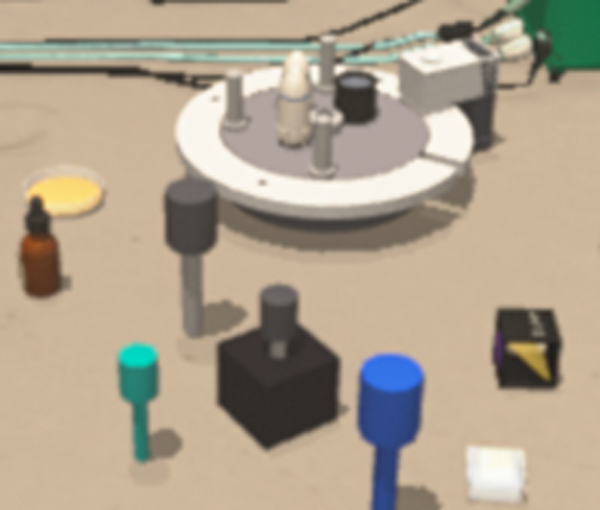

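The crop confirms it. The smaller grey pin sits in the black block, head at top px (383,247); the larger grey pin stands free at (340,269). In the top view the guide bore is at (221,176), the slot near (267,184), post0 at (203,212), post1 at (233,251) and post2 at (273,221). Now the geometry.

```bash
python3 - <<'E'
import pickle
from h import *
from scipy.optimize import least_squares
F=pickle.load(open('f0.pkl','rb'));t=F['top'];s=F['side']
g=t['color'].astype(int)
c=np.array([.562,-.105])
m=(g.min(2)>150).astype(np.uint8)
cn=np.vstack([q[:,0] for q in cv2.findContours(m,cv2.RETR_EXTERNAL,cv2.CHAIN_APPROX_NONE)[0]]).astype(float)
W=np.array([onz(t,p,.042)[:2] for p in cn])
for k in range(5):
    r=np.hypot(*(W-c).T);sel=abs(r-.104)<.004-.0004*k
    q=least_squares(lambda q:np.hypot(*(W[sel]-q[:2]).T)-q[2],[*c,.104],loss='soft_l1',f_scale=.0005).x;c=q[:2]
print('centre',q,sel.sum())
P={n:onz(t,(170+u/3-.33,140+v/3-.33),z)[:2] for n,u,v,z in [('bore',152,107,.078),('post0',100,215,.084),('post2',309,242,.084),('post1',187,330,.084),('slot',291,129,.042),('head',639,320,.082)]}
for n,p in P.items(): print(n,p.round(4),'r',np.hypot(*(p-c)).round(4),'ang',np.degrees(np.arctan2(*(p-c)[::-1])).round(1))
# triangulate the head top
o1,d1=ray(t,(383,246.7));o2,d2=ray(s,(225+280/3-.3,170+295/3-.3))
A=np.c_[d1,-d2];k=np.linalg.lstsq(A,o2-o1,rcond=None)[0];print('head tri',o1+d1*k[0],o2+d2*k[1])
for n,u,v in [('side head',280,295)]: print(n,onz(s,(225+u/3-.3,170+v/3-.3),.082))
E
```

```text
centre [ 0.56201223 -0.10582551  0.10335076] 285
bore [ 0.642  -0.0701] r 0.0876 ang 24.0
post0 [ 0.571  -0.0422] r 0.0642 ang 82.0
post2 [ 0.5553 -0.1708] r 0.0653 ang -95.9
post1 [ 0.4999 -0.0982] r 0.0625 ang 173.0
slot [ 0.6394 -0.1536] r 0.091 ang -31.7
head [ 0.509  -0.3728] r 0.2722 ang -101.2
head tri [ 0.50863979 -0.37359671  0.08038403] [ 0.51004541 -0.37354697  0.08062781]
side head [ 0.50987915 -0.37557368  0.082     ]
```

>>> {"method": "jog_arm", "body": {
  "steps": [
    {"linear": [0.29, -0.96, 0], "turn": -0.34},
    {"linear": [0.29, -0.96, 0], "turn": -0.34},
    {"linear": [0.29, -0.96, 0], "turn": -0.34},
    {"linear": [0.29, -0.96, 0], "turn": -0.34},
    {"linear": [0.29, -0.96, 0], "turn": -0.34}
  ],
  "claw": 60
}}

```text
time_s: 0.72
ee_pos: [0.2533, 0.4649, 0.2387]
ee_rot: [-179.9, 0.0, 142.6]
force: [0.0, -0.1, 0.1]
finger_gap: 0.06
grip_force: 0.0
```

>>> {"method": "jog_arm", "body": {
  "steps": [
    {"linear": [0.29, -0.96, 0], "turn": -0.34},
    {"linear": [0.29, -0.96, 0], "turn": -0.34},
    {"linear": [0.29, -0.96, 0], "turn": -0.34},
    {"linear": [0.29, -0.96, 0], "turn": -0.34},
    {"linear": [0.29, -0.96, 0], "turn": -0.34}
  ]
}}

```text
time_s: 1.35
ee_pos: [0.2895, 0.345, 0.2388]
ee_rot: [-180.0, 0.0, 125.6]
force: [-0.6, 0.7, 0.5]
finger_gap: 0.0601
grip_force: 0.0
```

>>> {"method": "jog_arm", "body": {
  "steps": [
    {"linear": [0.29, -0.96, 0], "turn": -0.34},
    {"linear": [0.29, -0.96, 0], "turn": -0.34},
    {"linear": [0.29, -0.96, 0], "turn": -0.34},
    {"linear": [0.29, -0.96, 0], "turn": -0.34},
    {"linear": [0.29, -0.96, 0], "turn": -0.34}
  ]
}}

```text
time_s: 1.98
ee_pos: [0.3257, 0.2251, 0.2389]
ee_rot: [-180.0, 0.0, 108.6]
force: [-0.2, -0.1, -1.1]
finger_gap: 0.0599
grip_force: 0.0
```

>>> {"method": "jog_arm", "body": {
  "steps": [
    {"linear": [0.29, -0.96, 0], "turn": -0.34},
    {"linear": [0.29, -0.96, 0], "turn": -0.34},
    {"linear": [0.29, -0.96, 0], "turn": -0.34},
    {"linear": [0.29, -0.96, 0], "turn": -0.34},
    {"linear": [0.29, -0.96, 0], "turn": -0.34}
  ]
}}

```text
time_s: 2.6
ee_pos: [0.3619, 0.1052, 0.2389]
ee_rot: [-180.0, 0.0, 91.6]
force: [0.2, -0.1, -0.7]
finger_gap: 0.0598
grip_force: 0.0
```

>>> {"method": "jog_arm", "body": {
  "steps": [
    {"linear": [0.29, -0.96, 0], "turn": -0.34},
    {"linear": [0.29, -0.96, 0], "turn": -0.34},
    {"linear": [0.29, -0.96, 0], "turn": -0.34},
    {"linear": [0.29, -0.96, 0], "turn": -0.34},
    {"linear": [0.29, -0.96, 0], "turn": -0.34}
  ]
}}

```text
time_s: 3.22
ee_pos: [0.3982, -0.0147, 0.2389]
ee_rot: [-180.0, 0.0, 74.6]
force: [-0.1, 0.0, -0.0]
finger_gap: 0.0599
grip_force: 0.0
```

>>> {"method": "jog_arm", "body": {
  "steps": [
    {"linear": [0.29, -0.96, 0], "turn": -0.34},
    {"linear": [0.29, -0.96, 0], "turn": -0.34},
    {"linear": [0.29, -0.96, 0], "turn": -0.34},
    {"linear": [0.29, -0.96, 0], "turn": -0.34},
    {"linear": [0.29, -0.96, 0], "turn": -0.34}
  ]
}}

```text
time_s: 3.85
ee_pos: [0.4344, -0.1346, 0.2388]
ee_rot: [-180.0, 0.0, 57.5]
force: [-0.3, 0.3, 0.7]
finger_gap: 0.0602
grip_force: 0.0
```

>>> {"method": "jog_arm", "body": {
  "steps": [
    {"linear": [0.29, -0.96, 0], "turn": -0.34},
    {"linear": [0.29, -0.96, 0], "turn": -0.34},
    {"linear": [0.29, -0.96, 0], "turn": -0.34},
    {"linear": [0.29, -0.96, 0], "turn": -0.34},
    {"linear": [0.29, -0.96, 0], "turn": -0.34}
  ]
}}

```text
time_s: 4.47
ee_pos: [0.4713, -0.2553, 0.2391]
ee_rot: [-180.0, -0.0, 40.5]
force: [-0.1, 0.1, 0.2]
finger_gap: 0.06
grip_force: 0.0
```

>>> {"method": "jog_arm", "body": {
  "steps": [
    {"linear": [0.29, -0.96, 0], "turn": -0.34},
    {"linear": [0.29, -0.96, 0], "turn": -0.34},
    {"linear": [0.29, -0.96, 0], "turn": -0.34},
    {"linear": [0.29, -0.96, 0], "turn": -0.34},
    {"linear": [0.29, -0.96, 0], "turn": -0.34}
  ]
}}

```text
time_s: 5.1
ee_pos: [0.5074, -0.3754, 0.2389]
ee_rot: [-180.0, 0.0, 23.5]
force: [0.6, -0.5, -0.7]
finger_gap: 0.0599
grip_force: 0.0
```

```bash
python3 - <<'E'
from cell import *
from h import *
import pickle
s=sense();f=grab_frame('wrist');pickle.dump((s,f),open('w1.pkl','wb'))
print(s['ee_pos'],s['ee_rot']);print(f['mount'])
wp=wristpose(f,s)
print('expected head',proj(f,[.509,-.373,.082],wp))
cv2.imwrite('pics/w1.png',f['color'][:,:,::-1])
E
```

```text
[ 0.50735533 -0.37535677  0.23887185] [-1.79975102e+02  9.54486123e-03  2.34761991e+01]
[[-6.82345165e-04 -9.63008880e-01 -2.69468795e-01  6.80317271e-02]
 [ 9.99999745e-01 -6.00898880e-04 -3.84734843e-04 -6.68750516e-04]
 [ 2.08579573e-04 -2.69468989e-01  9.63009045e-01 -1.33987333e-01]
 [ 0.00000000e+00  0.00000000e+00  0.00000000e+00  1.00000000e+00]]
expected head [[323.75150793 221.23377765]]
```

View pics/w1.png

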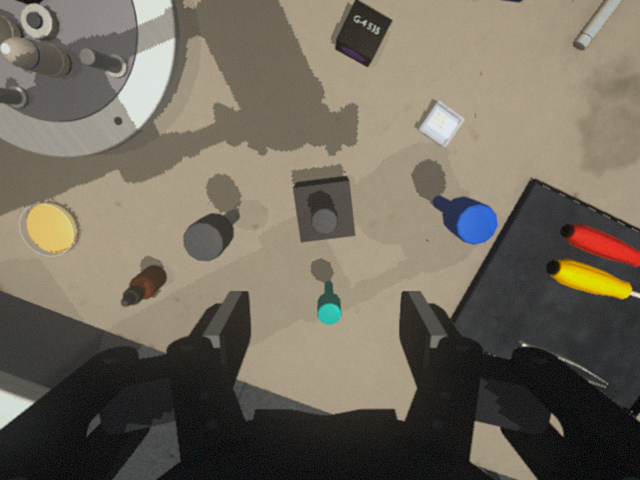

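The wrist view shows the head top at (325,221), against a predicted (324,221), so the estimate holds. Descending to grasp.

>>> {"method": "jog_arm", "body": {
  "steps": [
    {"linear": [0.07, 0.08, -0.8]},
    {"linear": [0, 0, -1]},
    {"linear": [0, 0, -1]},
    {"linear": [0, 0, -1]},
    {"linear": [0, 0, -1]}
  ],
  "claw": 60
}}

```text
validation failed for argument at $.st...
```

>>> {"method": "jog_arm", "body": {
  "steps": [
    {"linear": [0, 0, -0.8]},
    {"linear": [0, 0, -0.8]},
    {"linear": [0, 0, -0.6]},
    {"linear": [0, 0, -0.25]},
    {"linear": [0, 0, 0]}
  ]
}}

```text
validation failed for argument at $.st...
```

>>> {"method": "jog_arm", "body": {
  "steps": [
    {"linear": [0, 0, 0]},
    {"linear": [0, 0, 0]},
    {"linear": [0, 0, 0]},
    {"linear": [0, 0, 0]},
    {"linear": [0, 0, 0]}
  ],
  "claw": 10
}}

```text
validation failed for argument at $.st...
```

>>> {"method": "jog_arm", "body": {
  "steps": [
    {"linear": [0.07, 0.08, -0.8], "turn": 0},
    {"linear": [0, 0, -1], "turn": 0},
    {"linear": [0, 0, -1], "turn": 0},
    {"linear": [0, 0, -1], "turn": 0},
    {"linear": [0, 0, -1], "turn": 0}
  ],
  "claw": 60
}}

```text
time_s: 5.78
ee_pos: [0.5079, -0.3699, 0.1167]
ee_rot: [-179.8, 0.1, 23.7]
force: [-0.0, -0.1, -1.0]
finger_gap: 0.06
grip_force: 0.0
```

>>> {"method": "jog_arm", "body": {
  "steps": [
    {"linear": [0, 0, -0.8], "turn": 0},
    {"linear": [0, 0, -0.8], "turn": 0},
    {"linear": [0, 0, -0.6], "turn": 0},
    {"linear": [0, 0, -0.25], "turn": 0},
    {"linear": [0, 0, 0], "turn": 0}
  ]
}}

```text
time_s: 6.4
ee_pos: [0.5089, -0.3719, 0.0578]
ee_rot: [-180.0, 0.0, 23.7]
force: [0.3, -0.6, -0.3]
finger_gap: 0.0601
grip_force: 0.0
```

>>> {"method": "jog_arm", "body": {
  "steps": [
    {"linear": [0, 0, 0], "turn": 0},
    {"linear": [0, 0, 0], "turn": 0},
    {"linear": [0, 0, 0], "turn": 0},
    {"linear": [0, 0, 0], "turn": 0},
    {"linear": [0, 0, 0], "turn": 0}
  ],
  "claw": 10
}}

```text
time_s: 7.02
ee_pos: [0.5096, -0.3725, 0.059]
ee_rot: [179.9, -0.0, 23.7]
force: [-0.8, -0.8, 4.6]
finger_gap: 0.0207
grip_force: 58.8
```

>>> {"method": "jog_arm", "body": {
  "steps": [
    {"linear": [0, 0, 0.4], "turn": 0},
    {"linear": [0, 0, 0.6], "turn": 0},
    {"linear": [0, 0, 0.8], "turn": 0},
    {"linear": [0, 0, 0.8], "turn": 0},
    {"linear": [0, 0, 0.8], "turn": 0}
  ]
}}

```text
time_s: 7.65
ee_pos: [0.5087, -0.3716, 0.1448]
ee_rot: [-180.0, 0.0, 23.7]
force: [0.2, 0.1, -1.1]
finger_gap: 0.0201
grip_force: 59.1
```

>>> {"method": "jog_arm", "body": {
  "steps": [
    {"linear": [0, 0, 0.8], "turn": 0},
    {"linear": [0, 0, 0.6], "turn": 0},
    {"linear": [0, 0, 0], "turn": 0},
    {"linear": [0, 0, 0], "turn": 0},
    {"linear": [0, 0, 0], "turn": 0}
  ]
}}

```text
time_s: 8.28
ee_pos: [0.5082, -0.3714, 0.1767]
ee_rot: [-179.9, 0.1, 23.7]
force: [-0.3, 0.1, 0.0]
finger_gap: 0.0203
grip_force: 59.1
```

```bash
python3 - <<'E'
from cell import *
from h import *
import pickle
s=sense();f=grab_frame('wrist');d=grab_frame('side');pickle.dump((s,f,d),open('w2.pkl','wb'))
print(s['ee_pos'],s['ee_rot'],s['finger_gap'],s['grip_force'])
p=proj(d,s['ee_pos'])[0].astype(int);print(p)
b=cv2.resize(d['color'][p[1]-60:p[1]+60,p[0]-50:p[0]+50],None,fx=4,fy=4)
a=f['color'];a=cv2.resize(a[100:460,160:480],(426,480))
cv2.imwrite('pics/w2.png',np.hstack([a,b[:480,:374]])[:,:,::-1])
E
```

```text
[ 0.50819551 -0.37137003  0.17670076] [-1.79871642e+02  6.44547203e-02  2.36715817e+01] 0.02029826001861668 59.11478857859038
[317 215]
```

View pics/w2.png

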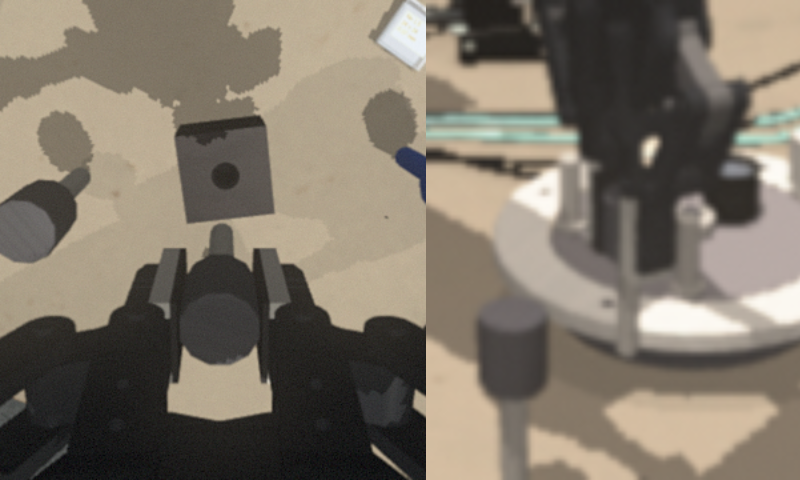

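The pin is held upright. Wrist: foot at about (327,276), head top at about (324,347). Side: foot at about (317,244). Next, the pin's offset from the TCP.

```bash
python3 - <<'E'
import pickle
from h import *
s,f,d=pickle.load(open('w2.pkl','rb'));wp=wristpose(f,s)
o1,d1=ray(f,(326.5,272),wp);o2,d2=ray(d,(317.2,242.5))
k=np.linalg.lstsq(np.c_[d1,-d2],o2-o1,rcond=None)[0];print('foot',o1+d1*k[0],o2+d2*k[1])
print('foot@z',onz(f,(326.5,272),.1277,wp),'headtop',onz(f,(323.8,347.5),.1997,wp),'tcp',s['ee_pos'])
# block hole: measured vs pin position at grasp (wrist)
print('hole',onz(f,(160+225*.751,100+175*.75),.044,wp))
E
```

```text
foot [ 0.5083569  -0.37143188  0.12834445] [ 0.50819713 -0.37139004  0.12839254]
foot@z [ 0.50813719 -0.37153009  0.1277    ] headtop [ 0.50780815 -0.37050227  0.1997    ] tcp [ 0.50819551 -0.37137003  0.17670076]
hole [ 0.5093141  -0.37320922  0.044     ]
```

>>> {"method": "jog_arm", "body": {
  "steps": [
    {"linear": [0.41, 0.92, 0], "turn": 0},
    {"linear": [0.41, 0.92, 0], "turn": 0},
    {"linear": [0.41, 0.92, 0], "turn": 0},
    {"linear": [0.41, 0.92, 0], "turn": 0},
    {"linear": [0.41, 0.92, 0], "turn": 0}
  ]
}}

```text
time_s: 9.0
ee_pos: [0.5602, -0.2561, 0.1775]
ee_rot: [-180.0, 0.0, 23.7]
force: [-0.0, 0.4, -1.2]
finger_gap: 0.0202
grip_force: 59.1
```

>>> {"method": "jog_arm", "body": {
  "steps": [
    {"linear": [0.41, 0.92, 0], "turn": 0},
    {"linear": [0.41, 0.92, 0], "turn": 0},
    {"linear": [0.41, 0.92, 0], "turn": 0},
    {"linear": [0.41, 0.92, 0], "turn": 0},
    {"linear": [0.41, 0.92, 0], "turn": 0}
  ]
}}

```text
time_s: 9.62
ee_pos: [0.6114, -0.1411, 0.1774]
ee_rot: [-180.0, 0.0, 23.7]
force: [0.6, -0.5, -0.5]
finger_gap: 0.0202
grip_force: 59.1
```

>>> {"method": "jog_arm", "body": {
  "steps": [
    {"linear": [0.41, 0.92, 0], "turn": 0},
    {"linear": [0.41, 0.92, 0], "turn": 0},
    {"linear": [0.4, 0.9, 0], "turn": 0},
    {"linear": [0, 0, 0], "turn": 0},
    {"linear": [0, 0, 0], "turn": 0}
  ]
}}

```text
time_s: 10.25
ee_pos: [0.6416, -0.0737, 0.1777]
ee_rot: [180.0, 0.1, 23.7]
force: [-0.3, 0.0, -1.9]
finger_gap: 0.0204
grip_force: 59.1
```

```bash
python3 - <<'E'
from cell import *
from h import *
import pickle
s=sense();f=grab_frame('wrist');d=grab_frame('side');t=grab_frame('top');pickle.dump((s,f,d,t),open('w3.pkl','wb'))
print(s['ee_pos'],s['ee_rot'],s['finger_gap'],s['grip_force'])
wp=wristpose(f,s);print(proj(f,[.642,-.070,.078],wp))
p=proj(d,[.642,-.07,.09])[0].astype(int);print(p)
b=cv2.resize(d['color'][p[1]-45:p[1]+45,p[0]-35:p[0]+35],None,fx=5.33,fy=5.33)
a=f['color'];a=cv2.resize(a[100:460,160:480],(426,480))
cv2.imwrite('pics/w3.png',np.hstack([a,b[:480,:373]])[:,:,::-1])
E
```

```text
[ 0.64163547 -0.07366356  0.17770976] [1.79993544e+02 5.44854018e-02 2.36951542e+01] 0.02035413643041086 59.123498196713626
[[320.78373693 241.62326855]]
[368 183]
```

View pics/w3.png

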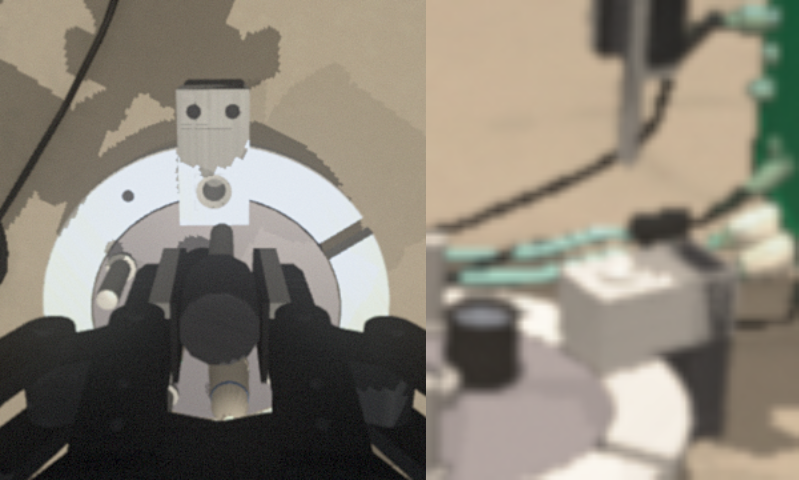

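The bore is at wrist px (320,243) against a predicted (321,242), so the target TCP is about (0.6413, -0.0703). Shifting and lowering in stages while watching force.

>>> {"method": "jog_arm", "body": {
  "steps": [
    {"linear": [0, 0.14, -0.4], "turn": 0},
    {"linear": [0, 0, -0.6], "turn": 0},
    {"linear": [0, 0, -0.5], "turn": 0},
    {"linear": [0, 0, -0.3], "turn": 0},
    {"linear": [0, 0, 0], "turn": 0}
  ]
}}

```text
time_s: 11.02
ee_pos: [0.6411, -0.0698, 0.1317]
ee_rot: [-179.9, 0.1, 23.7]
force: [-0.1, -0.0, -1.1]
finger_gap: 0.0202
grip_force: 59.1
```

>>> {"method": "jog_arm", "body": {
  "steps": [
    {"linear": [0, 0, -0.2], "turn": 0},
    {"linear": [0, 0, -0.2], "turn": 0},
    {"linear": [0, 0, -0.1], "turn": 0},
    {"linear": [0, 0, 0], "turn": 0}
  ]
}}

```text
time_s: 11.52
ee_pos: [0.6417, -0.0699, 0.1202]
ee_rot: [-180.0, 0.0, 23.7]
force: [-0.2, -0.6, -1.2]
finger_gap: 0.0202
grip_force: 59.1
```

>>> {"method": "jog_arm", "body": {
  "steps": [
    {"linear": [0, 0, -0.2], "turn": 0},
    {"linear": [0, 0, -0.2], "turn": 0},
    {"linear": [0, 0, -0.15], "turn": 0},
    {"linear": [0, 0, 0], "turn": 0}
  ]
}}

```text
time_s: 12.02
ee_pos: [0.6414, -0.0698, 0.1061]
ee_rot: [-180.0, 0.1, 23.7]
force: [-0.2, -0.1, -0.5]
finger_gap: 0.0202
grip_force: 59.1
```

>>> {"method": "jog_arm", "body": {
  "steps": [
    {"linear": [0, 0, -0.15], "turn": 0},
    {"linear": [0, 0, -0.15], "turn": 0},
    {"linear": [0, 0, -0.05], "turn": 0},
    {"linear": [0, 0, 0], "turn": 0}
  ]
}}

```text
time_s: 12.52
ee_pos: [0.6418, -0.0699, 0.0978]
ee_rot: [-180.0, 0.0, 23.7]
force: [0.4, 0.2, -1.0]
finger_gap: 0.0203
grip_force: 59.1
```

>>> {"method": "jog_arm", "body": {
  "steps": [
    {"linear": [0, 0, -0.12], "turn": 0},
    {"linear": [0, 0, 0], "turn": 0},
    {"linear": [0, 0, 0], "turn": 0}
  ]
}}

```text
time_s: 12.9
ee_pos: [0.6419, -0.0699, 0.095]
ee_rot: [-180.0, 0.0, 23.7]
force: [-0.1, -0.6, -0.6]
finger_gap: 0.0201
grip_force: 59.1
```

>>> {"method": "jog_arm", "body": {
  "steps": [
    {"linear": [0, 0, 0], "turn": 0},
    {"linear": [0, 0, 0], "turn": 0},
    {"linear": [0, 0, 0], "turn": 0},
    {"linear": [0, 0, 0], "turn": 0},
    {"linear": [0, 0, 0], "turn": 0}
  ],
  "claw": 45
}}

```text
time_s: 13.52
ee_pos: [0.6419, -0.0699, 0.095]
ee_rot: [180.0, -0.0, 23.7]
force: [-0.1, -0.7, -0.6]
finger_gap: 0.045
grip_force: 0.0
```

>>> {"method": "jog_arm", "body": {
  "steps": [
    {"linear": [0, 0, 0.4], "turn": 0},
    {"linear": [0, 0, 0.7], "turn": 0},
    {"linear": [0, 0, 0.7], "turn": 0},
    {"linear": [0, 0, 0.7], "turn": 0},
    {"linear": [0, 0, 0.5], "turn": 0}
  ]
}}

```text
time_s: 14.15
ee_pos: [0.6427, -0.07, 0.1723]
ee_rot: [179.9, -0.1, 23.7]
force: [-0.4, 0.2, -0.2]
finger_gap: 0.0451
grip_force: 0.0
```

```bash
python3 - <<'E'
from cell import *
from h import *
import pickle
s=sense();f=grab_frame('wrist');d=grab_frame('side');t=grab_frame('top');pickle.dump((s,f,d,t),open('w4.pkl','wb'))
print(s['ee_pos'],s['ee_rot'],s['finger_gap'],s['grip_force'])
p=proj(d,[.642,-.07,.09])[0].astype(int)
b=cv2.resize(d['color'][p[1]-45:p[1]+45,p[0]-40:p[0]+30],None,fx=5.33,fy=5.33)
a=f['color'];a=cv2.resize(a[100:460,160:480],(426,480))
cv2.imwrite('pics/w4.png',np.hstack([a,b[:480,:373]])[:,:,::-1])
E
```

```text
[ 0.64266512 -0.07002542  0.17230055] [ 1.79922308e+02 -1.17677291e-01  2.36746772e+01] 0.04505016760538942 0.0
```

View pics/w4.png

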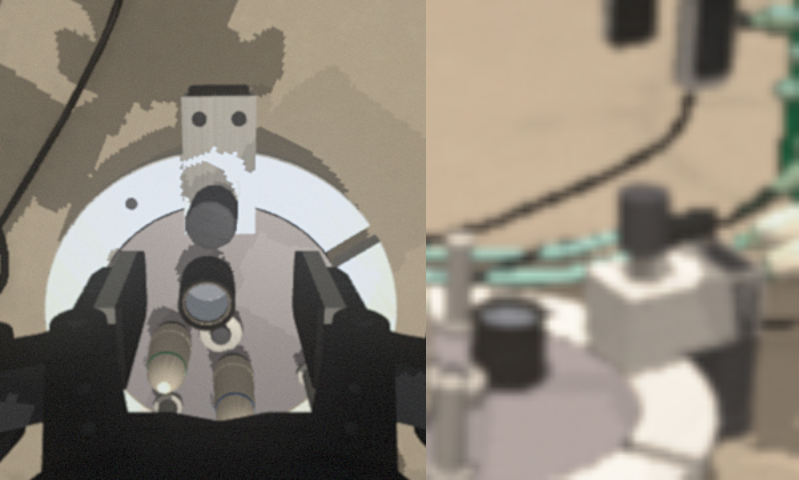

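The pin stands in the guide riding on the ring: its head is at wrist crop (211,218), and the side view shows a gap under the head. I'll push post1, on the robot's side, by straddling it with a 28 mm opening so the platter can't coast. First move over it.

>>> {"method": "jog_arm", "body": {
  "steps": [
    {"linear": [-0.82, -0.16, 0], "turn": -0.44},
    {"linear": [-0.82, -0.16, 0], "turn": -0.44},
    {"linear": [-0.82, -0.16, 0], "turn": -0.44},
    {"linear": [-0.82, -0.16, 0], "turn": -0.44},
    {"linear": [-0.82, -0.16, 0], "turn": -0.44}
  ],
  "claw": 28
}}

```text
time_s: 14.92
ee_pos: [0.5379, -0.0898, 0.169]
ee_rot: [-180.0, 0.1, 1.5]
force: [0.5, -0.8, 0.5]
finger_gap: 0.0275
grip_force: 0.0
```

>>> {"method": "jog_arm", "body": {
  "steps": [
    {"linear": [-0.82, -0.16, 0], "turn": -0.44},
    {"linear": [-0.8, -0.16, 0], "turn": -0.43},
    {"linear": [0, 0, -0.5], "turn": 0},
    {"linear": [0, 0, -0.5], "turn": 0},
    {"linear": [0, 0, 0], "turn": 0}
  ]
}}

```text
time_s: 15.55
ee_pos: [0.4981, -0.0974, 0.143]
ee_rot: [-180.0, 0.2, -7.0]
force: [-0.2, 0.2, -0.2]
finger_gap: 0.0281
grip_force: 0.0
```

```bash
python3 - <<'E'
from cell import *
from h import *
import pickle
s=sense();f=grab_frame('wrist');d=grab_frame('side');t=grab_frame('top');pickle.dump((s,f,d,t),open('w5.pkl','wb'))
print(s['ee_pos'],s['ee_rot'],s['finger_gap'])
wp=wristpose(f,s)
print('post1',proj(f,[.4992,-.0983,.084],wp),'tips',proj(f,[s['ee_pos']+[0,0,-.008]],wp),'slot',proj(f,[.6394,-.1536,.042],wp))
cv2.imwrite('pics/w5.png',f['color'][:,:,::-1])
E
```

```text
[ 0.49806901 -0.0974274   0.1429844 ] [-179.96106114    0.20818463   -6.9848532 ] 0.028141222151075507
post1 [[327.01247113 262.35015875]] tips [[325.88690807 305.87751275]] slot [[395.80981641 -14.58028378]]
```

View pics/w5.png

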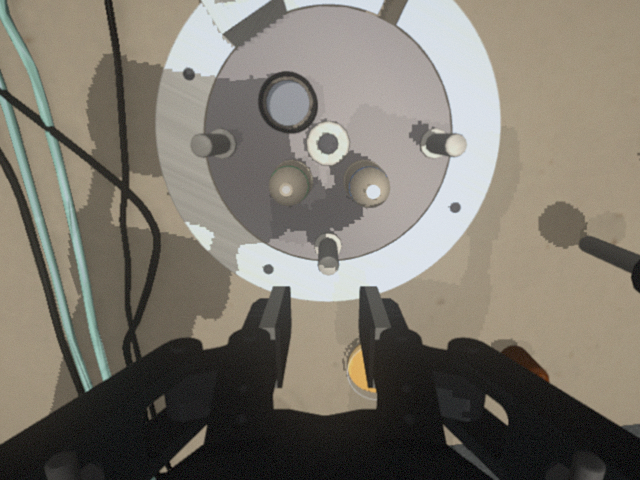

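Post1's top is at (328,263) in the wrist view, as predicted (327,262), centred between the fingers. Now I'll descend and compute the arc.

>>> {"method": "jog_arm", "body": {
  "steps": [
    {"linear": [0.04, -0.04, -0.8], "turn": 0},
    {"linear": [0, 0, -0.8], "turn": 0},
    {"linear": [0, 0, -0.8], "turn": 0},
    {"linear": [0, 0, -0.6], "turn": 0},
    {"linear": [0, 0, -0.1], "turn": 0}
  ]
}}

```text
time_s: 16.32
ee_pos: [0.4994, -0.0987, 0.0666]
ee_rot: [-180.0, 0.1, -7.0]
force: [0.8, 0.3, -0.4]
finger_gap: 0.028
grip_force: 0.0
```

```bash
python3 - <<'E'
from cell import *
import numpy as np
s=sense();p=s['ee_pos'];print(p,s['ee_rot'],s['force'])
C=np.array([.5622,-.1060]);
P=lambda a:C+.064*np.array([np.cos(np.radians(a)),np.sin(np.radians(a))])
print(P(173.2))
for a0 in np.arange(173.2,243,12.5):
    print(a0,((P(a0+12.5)-P(a0))/.025/5).round(3), 'pos',P(a0+12.5).round(4))
E
```

```text
[ 0.49937646 -0.09871894  0.0666336 ] [-1.79983595e+02  1.01778146e-01 -7.01636357e+00] [ 0.80460467  0.25398326 -0.43197738]
[ 0.49865021 -0.09842215]
173.2 [-0.001 -0.111] pos [ 0.4985 -0.1124]
185.7 [ 0.023 -0.109] pos [ 0.5014 -0.126 ]
198.2 [ 0.046 -0.101] pos [ 0.5072 -0.1387]
210.7 [ 0.067 -0.089] pos [ 0.5155 -0.1498]
223.2 [ 0.085 -0.072] pos [ 0.5261 -0.1589]
235.7 [ 0.098 -0.052] pos [ 0.5384 -0.1654]
```

>>> {"method": "jog_arm", "body": {
  "steps": [
    {"linear": [-0.01, -0.11, 0], "turn": 0.25},
    {"linear": [0, -0.11, 0], "turn": 0.25},
    {"linear": [0, -0.11, 0], "turn": 0.25},
    {"linear": [0, -0.11, 0], "turn": 0.25},
    {"linear": [0.01, -0.11, 0], "turn": 0.25}
  ]
}}

```text
time_s: 16.95
ee_pos: [0.5009, -0.1126, 0.0684]
ee_rot: [-180.0, -0.1, 5.5]
force: [0.5, 1.4, 0.7]
finger_gap: 0.028
grip_force: 0.8
```

>>> {"method": "jog_arm", "body": {
  "steps": [
    {"linear": [0.02, -0.11, 0], "turn": 0.25},
    {"linear": [0.02, -0.11, 0], "turn": 0.25},
    {"linear": [0.02, -0.11, 0], "turn": 0.25},
    {"linear": [0.03, -0.11, 0], "turn": 0.25},
    {"linear": [0.03, -0.11, 0], "turn": 0.25}
  ]
}}

```text
time_s: 17.58
ee_pos: [0.5036, -0.1262, 0.0684]
ee_rot: [-180.0, -0.1, 18.0]
force: [0.4, 1.9, 0.7]
finger_gap: 0.0283
grip_force: 0.8
```

>>> {"method": "jog_arm", "body": {
  "steps": [
    {"linear": [0.03, -0.105, 0], "turn": 0.25},
    {"linear": [0.03, -0.105, 0], "turn": 0.25},
    {"linear": [0.04, -0.1, 0], "turn": 0.25},
    {"linear": [0.04, -0.1, 0], "turn": 0.25},
    {"linear": [0.05, -0.1, 0], "turn": 0.25}
  ]
}}

```text
time_s: 18.2
ee_pos: [0.5085, -0.139, 0.0684]
ee_rot: [180.0, -0.1, 30.5]
force: [0.4, 2.4, -0.2]
finger_gap: 0.0277
grip_force: 0.7
```

>>> {"method": "jog_arm", "body": {
  "steps": [
    {"linear": [0.05, -0.095, 0], "turn": 0.25},
    {"linear": [0.06, -0.09, 0], "turn": 0.25},
    {"linear": [0.06, -0.09, 0], "turn": 0.25},
    {"linear": [0.07, -0.085, 0], "turn": 0.25},
    {"linear": [0.07, -0.085, 0], "turn": 0.25}
  ]
}}

```text
time_s: 18.82
ee_pos: [0.5161, -0.15, 0.0683]
ee_rot: [180.0, -0.1, 43.0]
force: [-0.4, 0.9, 0.5]
finger_gap: 0.028
grip_force: 0.7
```

```bash
python3 - <<'E'
from cell import *
from h import *
import pickle
C=np.array([.5622,-.1060])
s0,f0,d0,t0=pickle.load(open('w4.pkl','rb'))
s=sense();print(s['ee_pos'],s['ee_rot'],s['force'])
q=s['ee_pos'][:2]-C;a=np.degrees(np.arctan2(q[1],q[0]))%360
print('r',np.hypot(*q),'tool ang',a,'->slot est',-31.7+(a-7.2-173.2),'goal 24.4')
t=grab_frame('top');d=grab_frame('side')
pickle.dump((t,d),open('w6.pkl','wb'))
# brightness along ring r=.095 in top and side views, slot = dark dip
for f in (t,d):
    g=f['color'].min(2).astype(float)
    for r in (.098,.102):
        ang=np.arange(-40,20,1.);P=[[C[0]+r*np.cos(np.radians(x)),C[1]+r*np.sin(np.radians(x)),.042] for x in ang]
        v=[g[int(round(y)),int(round(x))] for x,y in proj(f,P)]
        print(r,np.array(v).astype(int).tolist())
E
```

```text
[ 0.51605241 -0.15000115  0.06833477] [ 1.79983980e+02 -6.47455004e-02  4.30365476e+01] [-0.37588421  0.8760822   0.48180662]
r 0.06376285166810967 tool ang 223.63604264370795 ->slot est 11.536042643707976 goal 24.4
0.098 [55, 65, 48, 93, 61, 89, 74, 162, 119, 162, 134, 189, 185, 161, 190, 190, 184, 193, 189, 162, 193, 190, 184, 194, 188, 162, 162, 191, 185, 162, 118, 90, 76, 76, 120, 81, 59, 50, 47, 50, 53, 53, 53, 52, 54, 52, 53, 55, 56, 56, 56, 57, 59, 57, 59, 61, 59, 59, 60, 63]
0.102 [100, 161, 186, 187, 191, 188, 192, 197, 196, 196, 191, 197, 193, 193, 191, 191, 197, 191, 196, 196, 193, 193, 197, 198, 195, 195, 198, 196, 195, 196, 196, 195, 197, 195, 191, 189, 187, 183, 156, 108, 108, 68, 61, 52, 47, 47, 51, 50, 55, 54, 55, 52, 52, 56, 58, 57, 59, 60, 60, 61]
0.098 [240, 240, 239, 239, 239, 238, 238, 238, 239, 239, 239, 240, 240, 239, 239, 239, 239, 239, 239, 239, 239, 239, 239, 239, 238, 238, 239, 239, 239, 240, 240, 240, 240, 240, 240, 240, 240, 240, 240, 240, 239, 241, 238, 238, 238, 211, 215, 215, 157, 157, 157, 149, 149, 165, 156, 156, 143, 143, 143, 139]
0.102 [239, 234, 234, 234, 234, 218, 234, 234, 220, 234, 234, 238, 231, 231, 237, 222, 232, 232, 232, 235, 235, 209, 224, 224, 230, 230, 230, 231, 231, 227, 227, 227, 225, 225, 219, 219, 219, 200, 200, 168, 228, 228, 202, 202, 202, 196, 196, 124, 124, 124, 91, 91, 91, 134, 134, 134, 137, 137, 111, 127]
```

>>> {"method": "jog_arm", "body": {
  "steps": [
    {"linear": [0.063, -0.063, 0], "turn": 0.2},
    {"linear": [0.065, -0.061, 0], "turn": 0.2},
    {"linear": [0.067, -0.059, 0], "turn": 0.2},
    {"linear": [0.034, -0.029, 0], "turn": 0.1}
  ]
}}

```text
time_s: 19.42
ee_pos: [0.5212, -0.1557, 0.0675]
ee_rot: [180.0, 0.0, 50.0]
force: [0.2, 1.6, 1.1]
finger_gap: 0.0279
grip_force: 0.7
```

>>> {"method": "jog_arm", "body": {
  "steps": [
    {"linear": [0.035, -0.028, 0], "turn": 0.1},
    {"linear": [0.035, -0.028, 0], "turn": 0.1},
    {"linear": [0.035, -0.027, 0], "turn": 0.1}
  ]
}}

```text
time_s: 19.8
ee_pos: [0.5238, -0.1577, 0.0675]
ee_rot: [-180.0, 0.0, 53.0]
force: [0.1, 1.1, 0.4]
finger_gap: 0.0277
grip_force: 0.5
```

```bash
cat > chk.py <<'E'
from cell import *
from h import *
import pickle
C=np.array([.5622,-.1060])
s=sense();d=grab_frame('side')
q=s['ee_pos'][:2]-C;a=np.degrees(np.arctan2(q[1],q[0]))%360;y=np.radians(s['ee_rot'][2])
print(s['time_s'],'r',np.hypot(*q).round(4),'ang',a.round(2),'slot est',(-31.7+a-180.4).round(2),'F tangential',np.dot(s['force'][:2],[np.sin(y),-np.cos(y)]).round(2),s['force'].round(1),s['grip_force'])
d0=pickle.load(open('w4.pkl','rb'))[2]
# head rows in side view: dark column profile through the head
for n,f in (('riding',d0),('now',d)):
    u,v=proj(f,[.6419,-.0699,.100])[0].round().astype(int)
    print(n,u,v,f['color'][v-22:v+16,u-2:u+3].min(2).mean(1).astype(int).tolist())
pickle.dump(d,open('last.pkl','wb'))
E
python3 chk.py
```

```text
19.8 r 0.0644 ang 233.38 slot est 21.28 F tangential -0.63 [0.1 1.1 0.4] 0.5305933021008968
riding 369 180 [145, 144, 145, 146, 146, 146, 135, 107, 84, 86, 112, 140, 151, 145, 123, 97, 90, 83, 69, 64, 64, 65, 64, 64, 64, 63, 63, 71, 91, 109, 112, 115, 141, 192, 220, 196, 153, 138]
now 369 180 [147, 147, 148, 148, 149, 148, 137, 109, 85, 87, 113, 142, 153, 154, 147, 126, 107, 101, 97, 83, 66, 60, 60, 61, 60, 60, 59, 60, 66, 84, 102, 107, 124, 177, 221, 204, 159, 140]
```

>>> {"method": "jog_arm", "body": {
  "steps": [
    {"linear": [0.036, -0.026, 0], "turn": 0.1}
  ]
}}

```text
time_s: 19.98
ee_pos: [0.5247, -0.1584, 0.0675]
ee_rot: [180.0, 0.0, 54.0]
force: [-1.2, 0.7, 0.7]
finger_gap: 0.0281
grip_force: 0.4
```

>>> {"method": "jog_arm", "body": {
  "steps": [
    {"linear": [0.036, -0.026, 0], "turn": 0.1}
  ]
}}

```text
time_s: 20.1
ee_pos: [0.5256, -0.1591, 0.0675]
ee_rot: [180.0, 0.0, 55.0]
force: [-0.3, 1.0, -0.3]
finger_gap: 0.0278
grip_force: 0.4
```

```bash
python3 chk.py
```

```text
20.1 r 0.0645 ang 235.41 slot est 23.31 F tangential -0.87 [-0.3  1.  -0.3] 0.42306186631321907
riding 369 180 [145, 144, 145, 146, 146, 146, 135, 107, 84, 86, 112, 140, 151, 145, 123, 97, 90, 83, 69, 64, 64, 65, 64, 64, 64, 63, 63, 71, 91, 109, 112, 115, 141, 192, 220, 196, 153, 138]
now 369 180 [147, 147, 148, 148, 149, 148, 137, 109, 85, 87, 114, 142, 153, 154, 149, 132, 110, 101, 97, 84, 67, 60, 60, 60, 60, 60, 60, 59, 64, 79, 98, 107, 125, 178, 221, 204, 159, 140]
```

>>> {"method": "jog_arm", "body": {
  "steps": [
    {"linear": [0.037, -0.025, 0], "turn": 0.1}
  ]
}}

```text
time_s: 20.27
ee_pos: [0.5265, -0.1597, 0.0675]
ee_rot: [180.0, 0.0, 56.0]
force: [-0.1, 0.3, -0.3]
finger_gap: 0.028
grip_force: 0.3
```

>>> {"method": "jog_arm", "body": {
  "steps": [
    {"linear": [0.037, -0.025, 0], "turn": 0.1}
  ]
}}

```text
time_s: 20.4
ee_pos: [0.5275, -0.1603, 0.0675]
ee_rot: [180.0, 0.0, 57.0]
force: [-0.8, 1.0, 0.0]
finger_gap: 0.0278
grip_force: 0.4
```

```bash
python3 chk.py
```

```text
20.4 r 0.0645 ang 237.4 slot est 25.3 F tangential -1.21 [-0.8  1.   0. ] 0.38126212544739246
riding 369 180 [145, 144, 145, 146, 146, 146, 135, 107, 84, 86, 112, 140, 151, 145, 123, 97, 90, 83, 69, 64, 64, 65, 64, 64, 64, 63, 63, 71, 91, 109, 112, 115, 141, 192, 220, 196, 153, 138]
now 369 180 [147, 147, 148, 148, 149, 148, 137, 109, 85, 87, 114, 142, 153, 155, 154, 155, 155, 156, 147, 119, 100, 98, 93, 75, 64, 63, 63, 63, 62, 62, 61, 61, 86, 161, 222, 209, 160, 140]
```

The head's top edge in the side view fell about 4 px, which is roughly 10 mm, so the pin has dropped. Next I press gently in half-degree steps.

>>> {"method": "jog_arm", "body": {
  "steps": [
    {"linear": [0.019, -0.012, 0], "turn": 0.05}
  ]
}}

```text
time_s: 20.58
ee_pos: [0.5278, -0.1605, 0.0675]
ee_rot: [-180.0, -0.0, 57.5]
force: [-0.7, 0.3, -0.6]
finger_gap: 0.0278
grip_force: 0.4
```

>>> {"method": "jog_arm", "body": {
  "steps": [
    {"linear": [0.019, -0.012, 0], "turn": 0.05}
  ]
}}

```text
time_s: 20.7
ee_pos: [0.5283, -0.1608, 0.0675]
ee_rot: [-180.0, -0.0, 58.0]
force: [-1.0, 0.3, 0.3]
finger_gap: 0.0281
grip_force: 0.4
```

>>> {"method": "jog_arm", "body": {
  "steps": [
    {"linear": [0.019, -0.012, 0], "turn": 0.05}
  ]
}}

```text
time_s: 20.82
ee_pos: [0.5288, -0.1611, 0.0675]
ee_rot: [-180.0, -0.0, 58.5]
force: [-0.5, 0.9, 0.6]
finger_gap: 0.0281
grip_force: 0.4
```

>>> {"method": "jog_arm", "body": {
  "steps": [
    {"linear": [0.019, -0.012, 0], "turn": 0.05}
  ]
}}

```text
time_s: 20.95
ee_pos: [0.5292, -0.1613, 0.0675]
ee_rot: [-180.0, -0.0, 59.0]
force: [-1.9, 2.4, -0.0]
finger_gap: 0.0279
grip_force: 0.8
```

>>> {"method": "jog_arm", "body": {
  "steps": [
    {"linear": [0.019, -0.011, 0], "turn": 0.05}
  ]
}}

```text
time_s: 21.08
ee_pos: [0.5293, -0.1613, 0.0674]
ee_rot: [-179.9, -0.0, 59.5]
force: [-1.6, 1.9, 1.5]
finger_gap: 0.0276
grip_force: 1.4
```

>>> {"method": "jog_arm", "body": {
  "steps": [
    {"linear": [0.019, -0.011, 0], "turn": 0.05}
  ]
}}

```text
time_s: 21.2
ee_pos: [0.5295, -0.1613, 0.0674]
ee_rot: [-179.9, -0.0, 60.0]
force: [-3.2, 2.9, 3.2]
finger_gap: 0.028
grip_force: 2.1
```

>>> {"method": "jog_arm", "body": {
  "steps": [
    {"linear": [0.019, -0.011, 0], "turn": 0},
    {"linear": [0, 0, 0], "turn": 0}
  ]
}}

```text
time_s: 21.45
ee_pos: [0.5296, -0.1613, 0.0674]
ee_rot: [-179.8, -0.0, 60.0]
force: [-3.6, 4.7, 4.0]
finger_gap: 0.0282
grip_force: 2.6
```

>>> {"method": "jog_arm", "body": {
  "steps": [
    {"linear": [0.019, -0.011, 0], "turn": 0},
    {"linear": [0, 0, 0], "turn": 0}
  ]
}}

```text
time_s: 21.7
ee_pos: [0.5296, -0.1614, 0.0673]
ee_rot: [-179.7, -0.0, 60.0]
force: [-4.6, 4.7, 5.1]
finger_gap: 0.0281
grip_force: 3.1
```

About 6–8 N at the wrist. I'll hold, then check the pin.

>>> {"method": "jog_arm", "body": {
  "steps": [
    {"linear": [0, 0, 0], "turn": 0},
    {"linear": [0, 0, 0], "turn": 0},
    {"linear": [0, 0, 0], "turn": 0},
    {"linear": [0, 0, 0], "turn": 0},
    {"linear": [0, 0, 0], "turn": 0}
  ]
}}

```text
time_s: 22.32
ee_pos: [0.5296, -0.1614, 0.0674]
ee_rot: [-179.7, -0.0, 60.0]
force: [-4.4, 5.1, 4.3]
finger_gap: 0.028
grip_force: 3.1
```

```bash
python3 chk.py; python3 - <<'E'
import pickle
from h import *
d=pickle.load(open('last.pkl','rb'))
p=proj(d,[.60,-.10,.09])[0].astype(int)
cv2.imwrite('pics/x1.png',cv2.resize(d['color'][p[1]-55:p[1]+65,p[0]-80:p[0]+80],None,fx=5,fy=5)[:,:,::-1])
E
```

```text
22.325 r 0.0643 ang 239.57 slot est 27.47 F tangential -6.33 [-4.4  5.1  4.3] 3.0866749584674835
riding 369 180 [145, 144, 145, 146, 146, 146, 135, 107, 84, 86, 112, 140, 151, 145, 123, 97, 90, 83, 69, 64, 64, 65, 64, 64, 64, 63, 63, 71, 91, 109, 112, 115, 141, 192, 220, 196, 153, 138]
now 369 180 [147, 147, 148, 148, 149, 148, 137, 109, 85, 86, 114, 143, 153, 155, 155, 155, 156, 156, 146, 116, 94, 92, 93, 80, 64, 60, 60, 60, 59, 59, 58, 57, 80, 154, 220, 208, 160, 140]
```

View pics/x1.png

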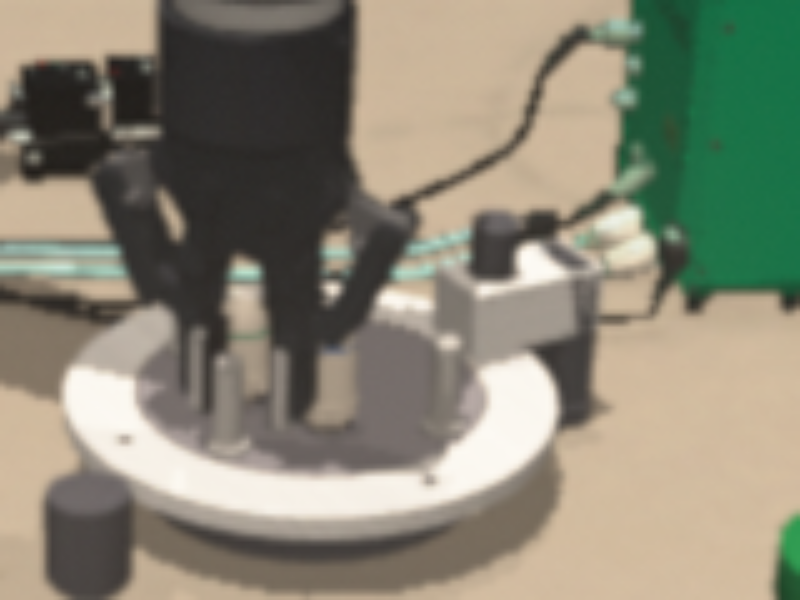

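The head (495,245 in the crop) sits on the guide block, so the pin is seated while the post is pressed. Backing off to mid-gap and lifting out.

>>> {"method": "jog_arm", "body": {
  "steps": [
    {"linear": [-0.1, 0.06, 0], "turn": 0},
    {"linear": [-0.1, 0.06, 0], "turn": 0},
    {"linear": [-0.08, 0.05, 0], "turn": 0},
    {"linear": [-0.04, 0.02, 0], "turn": 0},
    {"linear": [0, 0, 0], "turn": 0}
  ]
}}

```text
time_s: 23.0
ee_pos: [0.5233, -0.1579, 0.0676]
ee_rot: [180.0, 0.0, 60.0]
force: [-0.6, 0.3, -0.6]
finger_gap: 0.0277
grip_force: 0.0
```

>>> {"method": "jog_arm", "body": {
  "steps": [
    {"linear": [0, 0, 0.3], "turn": 0},
    {"linear": [0, 0, 0.6], "turn": 0},
    {"linear": [0, 0, 0.9], "turn": 0},
    {"linear": [0, 0, 1], "turn": 0},
    {"linear": [0, 0, 1], "turn": 0}
  ]
}}

```text
time_s: 23.62
ee_pos: [0.5237, -0.1579, 0.1647]
ee_rot: [179.9, -0.0, 60.0]
force: [-0.5, 0.5, -0.6]
finger_gap: 0.0281
grip_force: 0.0
```

>>> {"method": "jog_arm", "body": {
  "steps": [
    {"linear": [-0.3, 0, 0.8], "turn": 0},
    {"linear": [-0.3, 0, 0.4], "turn": 0},
    {"linear": [0, 0, 0], "turn": 0},
    {"linear": [0, 0, 0], "turn": 0},
    {"linear": [0, 0, 0], "turn": 0}
  ]
}}

```text
time_s: 24.25
ee_pos: [0.5077, -0.1575, 0.1915]
ee_rot: [-179.9, 0.0, 60.0]
force: [-0.1, 0.6, 0.1]
finger_gap: 0.0281
grip_force: 0.0
```

```bash
python3 chk.py
```

```text
24.25 r 0.075 ang 223.43 slot est 11.33 F tangential -0.37 [-0.1  0.6  0.1] 0.0
riding 369 180 [145, 144, 145, 146, 146, 146, 135, 107, 84, 86, 112, 140, 151, 145, 123, 97, 90, 83, 69, 64, 64, 65, 64, 64, 64, 63, 63, 71, 91, 109, 112, 115, 141, 192, 220, 196, 153, 138]
now 369 180 [145, 144, 145, 146, 146, 146, 135, 108, 84, 86, 112, 140, 151, 152, 152, 152, 153, 154, 144, 118, 102, 100, 96, 81, 65, 61, 61, 61, 61, 61, 60, 59, 84, 156, 217, 205, 158, 138]
```

The pin is still seated and the robot is clear, so I'm handing in.

```bash
python3 -c "
from cell import *
print(close_job())"
```

```text
the job is handed in; nothing more can be done
None
```

The job is handed in at about 24 s, though no verdict came back: the pin dropped about 10 mm into the ring's slot (head on the guide block), the post was pressed against it at about 6–8 N, and the arm was backed off clear.

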